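# Strip the used batteries out of an instrument into the fire-safe canister

### The job

Clear the used battery blocks out of the instrument on the bench. Take the bayonet lid off the round canister (turn it anticlockwise until its lugs reach the slots, then lift) and lay it right side up on the bench, and pull up the spring plunger to slide the bay cover fully open. With both open, put every battery block into the canister, then slide the cover fully shut so that the plunger drops home, and put the lid back on and turn it clockwise well past the slots so that its lugs are locked under the clips; leave the other things on the bench where they are.

Things in the scene. Friction and masses are not known exactly. Their poses are not given: they have to be found in the camera images.
- canister: fixed grey round steel canister, 184 mm across, upright on the bench to the left or right. Origin: centre of its underside; z up. Rim 105 mm above the bench, bore 132 mm across, inner floor at 8 mm. Its lid's two slots are centred on its +x and -x axes.
- canister_rim (a point): centre of the canister's mouth at rim height; axes as the canister. On the rim stand two steel bayonet clips: arcs out to radius 94 mm, inner edge at radius 77 mm, underside 9 mm and top 14 mm above the rim. The two gaps between them, about 38 degrees wide, are the slots.
- lid: loose lid, 0.35 kg: disc 144 mm across, 6 mm thick, with two lugs (26 mm wide, out to radius 86 mm) along its +x and -x. Origin: centre of the underside, z up; on the canister it is at rim height. It starts locked, its x axis turned 40 to 72 degrees clockwise (from above) from the canister's, lugs under the clips with 3 mm play.
- lid_handle (a point): centre of the lid's straight black rib handle, 28 mm above the lid's underside: 72 mm long along the lid's x, 16 mm wide, 32 mm tall (from 22 mm below to 10 mm above this point). Lid x along canister x (within 8 degrees, either half turn): lugs in the slots, lid lifts. Stops end the turning about 8 degrees past that and at 80 degrees clockwise. Turns easily.
- chassis: fixed aluminium instrument chassis, 340 mm (its x) by 220 mm (its y), top 66 mm above the bench, side guides 74 mm, front panel at the +x end 92 mm with grab handles out to 220 mm from the origin. Origin: centre of its underside; z up, +x roughly away from the robot.
- bay_floor (a point): centre of the floor of the chassis's battery bay, 30 mm above the bench; axes as the chassis. The bay is 156 mm (x) by 164 mm (y), open at the top, 66 mm above the bench, once the cover is slid away.
- cover (a joint): sliding cover plate over the bay (steel, 164 x 196 mm, top 71.5 mm above the bench): 0 m shut, 0.16 m fully open; it opens along the chassis's +x, 2 N of friction. The index plunger on it locks it at both ends; it moves only while the plunger is up.
- plunger (a joint): spring index plunger on the cover: 0 m = pin home, pulled straight up to at most 0.014 m; the pin is clear of its hole above 0.010 m. Spring 4 N at 0, 7 N when up. Let go between its two holes it stays raised at about 0.010 m; within 2 mm of either end of the cover's travel it drops home.
- plunger_grip (a point): centre of the plunger's upright round black knob (26 mm across, 12 mm below to 12 mm above this point), 26 mm above the cover's top when down. It moves with cover and plunger. At 0/0 it lies 138 mm towards -x and 92 mm towards -y from the chassis origin.
- block0: used battery block, grey with black bands, 66 (its x) x 34 (y) x 24 (z) mm, 0.15 kg, loose; origin at the centre of its underside. Two to four are present (an absent one reads None), lying flat in the bay with their x roughly along the chassis's x, at least 25 mm apart side by side.
- block1: used battery block, grey with black bands, 66 (its x) x 34 (y) x 24 (z) mm, 0.15 kg, loose; origin at the centre of its underside. Two to four are present (an absent one reads None), lying flat in the bay with their x roughly along the chassis's x, at least 25 mm apart side by side.
- block2: used battery block, grey with black bands, 66 (its x) x 34 (y) x 24 (z) mm, 0.15 kg, loose; origin at the centre of its underside. Two to four are present (an absent one reads None), lying flat in the bay with their x roughly along the chassis's x, at least 25 mm apart side by side.
- block3: used battery block, grey with black bands, 66 (its x) x 34 (y) x 24 (z) mm, 0.15 kg, loose; origin at the centre of its underside. Two to four are present (an absent one reads None), lying flat in the bay with their x roughly along the chassis's x, at least 25 mm apart side by side.
- multimeter: yellow multimeter, 170 x 90 x 42 mm, loose on the bench; not part of the job, to be left where it is.
- spool: solder spool standing on end, 60 mm across, 46 mm tall, midway between canister and chassis (the bench between these two and nearer the robot than the spool is clear, at least 190 mm wide), loose on the bench; not part of the job, to be left where it is.
- screwdriver: screwdriver, loose on the bench; not part of the job, to be left where it is.
- dish: glass dish, 90 mm across, 30 mm tall, loose on the bench; not part of the job, to be left where it is.
- pliers: pliers with green handles, loose on the bench; not part of the job, to be left where it is.
- tray: clear parts tray, 100 x 140 x 30 mm, loose on the bench; not part of the job, to be left where it is.
- brush: brush, loose on the bench; not part of the job, to be left where it is.

How it is judged:
On the way, in this order (a step that is already met when the one before it is completed fails the run):
1. the lid lies flat, right side up, on the bench, let go, and the bay cover is slid open (in either order) (height (world z) of lid below 0.012 m and angle between lid's own z axis and vertical below 0.15 rad and horizontal distance between lid and canister above 0.15 m and contact force between the fingers and lid below 0.3 N and value of joint cover above 0.145 m), for 0.2 s.
2. every battery block present is at rest in the canister (horizontal distance between each of block0, block1, block2, block3 and canister below 0.062 m and z of block0 in the frame of canister between 0 and 0.098 m and linear speed of each of block0, block1, block2, block3 below 0.03 m/s and z of block1 in the frame of canister between 0 and 0.098 m and z of block2 in the frame of canister between 0 and 0.098 m and z of block3 in the frame of canister between 0 and 0.098 m), for 0.2 s.
At the end, for the whole second after the job is handed in: All battery blocks present lie at rest in the canister; the cover is shut (within 3 mm) with the plunger home (within 3 mm); the lid lies on the canister's rim (within 5 mm in height, 12 mm sideways), right side up, with its lugs under the clips, turned at least 35 degrees clockwise from the slots (all of step 2 and value of joint each of cover, plunger below 0.003 m and horizontal distance between lid and canister below 0.012 m and z of lid in the frame of canister between 0.1 and 0.11 m and angle between lid's own z axis and vertical below 0.06 rad and angle between the x axis of lid and the x axis of canister, either way round above 0.6 rad and linear speed of lid below 0.02 m/s); the robot touches nothing.
It fails at once if one of the other things on the bench is knocked more than 50 mm from its place (distance of any of multimeter, spool, screwdriver, dish, pliers, tray, brush from where it was at the start of the episode above 0.05 m).
Of block0, block1, block2, block3 only 2 to 4 are there at a start; the rules pass over those that are not, and their reading is None.
At some moment in a run one of lid may be knocked a few centimetres aside while the robot is not near it.
Once in a run the grip may slacken for a moment while it holds something.
It also fails if it takes over 210 s, if anything falls off the work surface, if the arm or the gripper's body presses on something with over 40 N, if the wrist force passes 120 N, or if a joint passes its speed limit or range.

### The arm

A 6-joint arm with a two-finger parallel gripper is mounted at the origin on the work surface. World frame = base frame: x ahead of the robot, y to its left, z up, the work surface at z = 0. Lengths are in m, angles in rad, forces in N, time in s.
With the tool pointing down it reaches from about 0.35 to 0.975 m from the base axis. Payload 4.9 kg.
Tool frame: the origin (TCP) lies on the centre line of the jaws, within the pads' length; the fingertips stand 22 mm ahead of it and the grasp point (between the pads) lies 3 mm ahead of it (manip.tcp_to_tips is the distance from the TCP to the fingertips, in m); z points along the fingers, x is the direction in which the jaws open and shut, and the axes are right-handed (so a half turn about z gives the same grasp; the last joint's range is limited). The gripper opens to 85 mm and grips with 20 to 120 N. Pads are 22 mm wide; open, the fingers measure 114 mm over their backs; the gripper's body (76 mm by 85 mm) begins 54 mm behind the grasp point. The pads swing forward as they close: fully open they stand 13 mm farther back than shut.
Start: joints at [-1.219, 0.053, 1.613, -0, 1.476, -0.119], TCP at [0.283, -0.557, 0.253] pointing down, gripper open.
Joint ranges: [-3.01, 3.01], [-1.01, 2.22], [0.06, 2.58], [-1.02, 4.17], [0.09, 2.62], [-3.14, 3.14]. Speed limits (rad/s): [2.57, 2.57, 3.14, 3.14, 3.14, 3.14].

### API

Orientations are given as a unit quaternion [w, x, y, z].
In Python, from plant import manip gives the robot as it stands.
- The arm moves only by the shell command python3 -m pendant 'ROWS'. ROWS is a JSON object of lists of equal length, an entry for each row: "linear": the shift along the tool's x, y, z in cm, a list of three; "rotation": the turn, a rotation vector about the tool's x, y, z in degrees, a list of three; "grip": the closure, from 0 (fully open) to 1 (shut). A call has exactly 10 rows; each row is the pose to reach, as a shift and turn from the pose commanded when the call began, along the tool's axes at that moment; what a row does not reach only later rows make up. A row lasts 1/12 s, in which the tool goes at most 41.7 mm and 7.16 degrees, less where a joint would pass 70% of its speed; a pose out of reach is approached as far as the arm can. A call with a gripper value outside its range is refused whole. The fingers move at their own pace and stop on an object; the grip force is fixed at half the most. Time passes only in rows, so rows that repeat a pose let the fingers close, or fill a call up. It gives the time, the measured TCP pose, the force and the opening at its end, in the units of the state.
- manip.state(): the state, without advancing time (a new reading comes with each control period).
- manip.grab_frame(name): name is "scene" or "top" or "wrist"; returns the picture (420x560x3 uint8, red, green, blue); there is no depth.
- manip.calibration(name): a dict with "fx", "fy", "cx", "cy" (pixels), "cam_to_world" (4x4, takes a point from camera to world coordinates). Camera axes: x right, y up, looking along -z (the intrinsics and any distortion apply to the point x, -y, -z); pixel columns grow to the right and rows downward; lengths in m; the calibration is good to about 2 mm. A picture is of the moment at which its call begins: read the wrist's pose just before it. calibration takes no time and is no camera call; for the wrist camera it gives the pose at the moment of the call.
- manip.job_done(): hands the job in, once; it reports no verdict.
The state is a dict: "time": time; "joint_pos": joint angles; "joint_vel": joint speeds; "joint_efforts": joint torques, N m; "tool_pos": TCP position; "tool_rot": TCP orientation; "contact_force": force on the tool from outside, world axes, zero at the start; "ft_torque": the same for the moment, N m; "gripper_width": opening from 0.0 (shut) to 1.0 (fully open).
Only numpy, scipy, OpenCV 4.12 (cv2) and the standard library are available. Lean on these libraries where they do the work, as an engineer would, in place of code of your own. Each camera call takes 0.05 s, during which the arm holds its last target. There are 200 camera calls.

## Working session

There is one attempt and no reset: what is moved stays moved. The work goes in short steps, Python scripts to look and compute and a shell command to move; the robot and the scene stay as the last step left them, time stands still between calls to the robot, and variables do not carry over. Pictures are saved under pics/ and viewed, about 12 in all and at most 16, crops included, and the job is handed in when it is done.

```bash
mkdir -p pics; ls
cat > h.py <<'E'
import numpy as np, cv2
from plant import manip
from scipy.spatial.transform import Rotation as R
def cam(n):
    c=manip.calibration(n); im=manip.grab_frame(n)
    return c,np.ascontiguousarray(im[:,:,::-1])
def ray(c,u,v,z):
    T=np.array(c["cam_to_world"]); d=T[:3,:3]@np.array([(u-c["cx"])/c["fx"],-(v-c["cy"])/c["fy"],-1])
    o=T[:3,3]; return o+d*(z-o[2])/d[2]
def pix(c,p):
    T=np.array(c["cam_to_world"]); q=T[:3,:3].T@(np.array(p)-T[:3,3])
    return c["cx"]+c["fx"]*q[0]/-q[2], c["cy"]-c["fy"]*q[1]/-q[2]
def tool():
    s=manip.state(); return np.array(s["tool_pos"]),R.from_quat(np.roll(s["tool_rot"],-1)),s
def delta(p,yaw=None):
    """tool-frame shift in cm (and yaw of tool x axis in world deg -> rotation about tool z)"""
    t,r,s=tool(); d=r.inv().apply(np.array(p)-t)*100
    x=r.as_matrix()[:,0]; y0=np.degrees(np.arctan2(x[1],x[0]))
    rz=None
    if yaw is not None: rz=-((yaw-y0+90)%180-90)
    print("shift",d.round(2),"rz",rz,"cur yaw",round(y0,1),"pos",t.round(4),"t",s["time"])
E
python3 - <<'E'
from h import *
for n in("top","scene"):
    c,im=cam(n); print(n,c); cv2.imwrite(f"pics/{n}0.png",im)
t,r,s=tool(); print(t,r.as_matrix().round(3),s)
E
```

```text
pics
top {'fx': 385.95814874518567, 'fy': 385.95814874518567, 'cx': 277.611906522283, 'cy': 212.58209822228832, 'cam_to_world': array([[ 0.0160671 ,  0.99771081, -0.06568858,  0.47422388],
       [-0.99975853,  0.01701557,  0.01390508,  0.01050342],
       [ 0.01499098,  0.0654493 ,  0.99774328,  1.3552165 ],
       [ 0.        ,  0.        ,  0.        ,  1.        ]])}
scene {'fx': 389.51789467453716, 'fy': 389.51789467453716, 'cx': 277.05362643110436, 'cy': 204.78447849285513, 'cam_to_world': array([[ 0.64356726, -0.6370065 ,  0.4243158 ,  1.07714682],
       [ 0.76532085,  0.52814155, -0.36790012, -0.42643011],
       [ 0.01025596,  0.5615062 ,  0.82740897,  1.08154839],
       [ 0.        ,  0.        ,  0.        ,  1.        ]])}
[ 0.28331554 -0.55651163  0.25218414] [[ 0.454 -0.891 -0.001]
 [-0.891 -0.454  0.002]
 [-0.002 -0.    -1.   ]] {'time': 0.1, 'joint_pos': array([-1.21899846e+00,  5.33028288e-02,  1.61414724e+00, -9.30909922e-06,
        1.47601084e+00, -1.18962774e-01]), 'joint_vel': array([ 2.45032400e-04, -2.04797002e-04, -5.81224245e-03, -6.22135735e-05,
        1.45117112e-03,  7.35138837e-05]), 'joint_efforts': array([ 6.16686302e-04, -3.94905138e+01, -3.71362925e+01, -7.70299016e-05,
        3.90779474e-03,  1.89211471e-05]), 'tool_pos': array([ 0.28331554, -0.55651163,  0.25218414]), 'tool_rot': array([-5.75698835e-04,  8.52515056e-01, -5.22701833e-01, -7.35653788e-04]), 'contact_force': array([-0.32858192,  0.73789025,  0.56373679]), 'ft_torque': array([-0.0172603 , -0.01290613, -0.0217873 ]), 'gripper_width': 1.00576380973542}
```

View pics/top0.png

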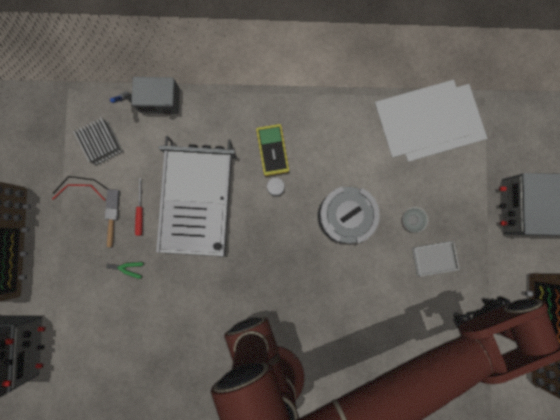

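View pics/scene0.png

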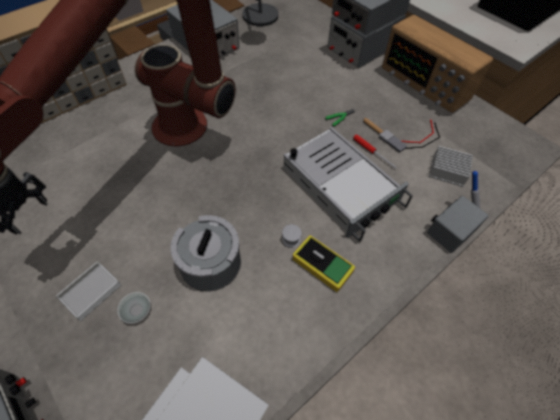

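The top view shows the canister at about (350,214), with the handle rib rising to the upper right. The chassis runs from (160,252) to (232,150), with the black knob at (217,246). The spool is at (276,186) and the bench between is clear. Next I compute world positions.

Run:
```python
from h import *
c=manip.calibration("top"); im=cv2.imread("pics/top0.png")
g=cv2.cvtColor(im,cv2.COLOR_BGR2GRAY)
def dark(x0,x1,y0,y1,th,z,name):
    m=np.zeros_like(g); m[y0:y1,x0:x1]=(g[y0:y1,x0:x1]<th)*255
    cs,_=cv2.findContours(m,0,2); k=max(cs,key=cv2.contourArea); r=cv2.minAreaRect(k)
    u,v=r[0]; print(name,r,cv2.contourArea(k),ray(c,u,v,z).round(4))
    b=cv2.boxPoints(r); P=[ray(c,*q,z)[:2] for q in b]; 
    e=[P[1]-P[0],P[2]-P[1]]; e=max(e,key=np.linalg.norm); print("  long",np.linalg.norm(e).round(4),"yaw",np.degrees(np.arctan2(e[1],e[0])).round(1)%180)
dark(330,370,197,230,60,.143,"handle")
dark(208,226,238,254,60,.115,"knob")
# canister outer: circle fit
roi=cv2.GaussianBlur(g,(3,3),0)
cc=cv2.HoughCircles(roi[160:260,300:400],cv2.HOUGH_GRADIENT,1,50,param1=80,param2=15,minRadius=24,maxRadius=34)
print("circ",cc, [ray(c,x+300,y+160,.119).round(4) for x,y,r in cc[0]])
# chassis top corners (near-edge)
for n,u,v,z in[("nearL",158,254,.066),("nearR",225,256,.066),("farR",232,152,.074),("farL",166,148,.074)]: print(n,ray(c,u,v,z).round(3))
for n,u,v in[("spool",276,186),("dish",415,220),("pliers",130,268),("tray",437,259)]: print(n,ray(c,u,v,.03).round(3))
cv2.imwrite("pics/crop0.png",np.hstack([cv2.resize(im[165:265,300:400],(400,400),interpolation=2),cv2.resize(im[160:260,145:245],(400,400),interpolation=2)]))
```

```text
handle ((350.6153564453125, 213.92308044433594), (3.328200101852417, 21.0786075592041), 56.30992889404297) 52.0 [ 0.5537 -0.2369  0.143 ]
  long 0.0671 yaw 124.4
knob ((217.5, 246.0), (4.0, 5.0), 90.0) 17.0 [0.4456 0.1836 0.115 ]
  long 0.0159 yaw 90.9
circ [[[50.5 53.5 28.8]]] [array([ 0.5567, -0.2414,  0.119 ])]
nearL [0.415 0.386 0.066]
nearR [0.412 0.165 0.066]
farR [0.76  0.149 0.074]
farL [0.769 0.37  0.074]
spool [ 0.653 -0.001  0.03 ]
dish [ 0.544 -0.483  0.03 ]
pliers [0.365 0.489 0.03 ]
tray [ 0.411 -0.558  0.03 ]
```

View pics/crop0.png

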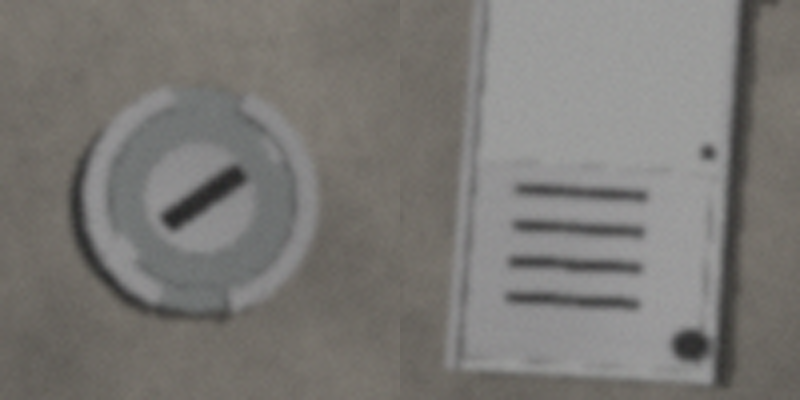

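The crop shows the lid's slots at about (207,100) and (193,300), so the canister's x axis has a yaw of about -4°. The handle's yaw is about -56°, which makes the lid 52° clockwise, inside the stated 40–72°. Sizes and heights also agree. I'll move above the lid now.

Run:
```python
from h import *
delta([.555,-.239,.25],34.4)
```

```text
shift [-15.97 -38.61   0.26] rz 82.57266015769466 cur yaw -63.0 pos [ 0.2833 -0.5565  0.2522] t 0.1
```

```bash
python3 -m pendant '{"linear":[[-16,-38.6,0.2],[-16,-38.6,0.2],[-16,-38.6,0.2],[-16,-38.6,0.2],[-16,-38.6,0.2],[-16,-38.6,0.2],[-16,-38.6,0.2],[-16,-38.6,0.2],[-16,-38.6,0.2],[-16,-38.6,0.2]],"rotation":[[0,0,82.6],[0,0,82.6],[0,0,82.6],[0,0,82.6],[0,0,82.6],[0,0,82.6],[0,0,82.6],[0,0,82.6],[0,0,82.6],[0,0,82.6]],"grip":[0,0,0,0,0,0,0,0,0,0]}'
python3 - <<'E'
from h import *
delta([.555,-.239,.25],34.4)
E
```

```text
time: 0.93
tool_pos: [0.5405, -0.2555, 0.2509]
tool_rot: [-0.0, -0.414, 0.91, 0.0]
contact_force: [0.6, -0.6, -0.7]
gripper_width: 1.0
shift [-2.2  -0.01  0.09] rz 14.471803931978371 cur yaw -131.1 pos [ 0.5405 -0.2555  0.2509] t 0.9333
```

```bash
python3 -m pendant '{"linear":[[-1,0,0],[-1,0,0],[-1,0,0],[-1,0,0],[-1,0,0],[-1,0,0],[-1,0,0],[-1,0,0],[-1,0,0],[-1,0,0]],"rotation":[[0,0,7],[0,0,12],[0,0,12],[0,0,12],[0,0,12],[0,0,12],[0,0,12],[0,0,12],[0,0,12],[0,0,12]],"grip":[0,0,0,0,0,0,0,0,0,0]}'
python3 - <<'E'
from h import *
delta([.555,-.239,.25],34.4)
c,im=cam("wrist"); cv2.imwrite("pics/w1.png",im); print(c, pix(c,[.555,-.239,.143]))
np.save("w1.npy",c["cam_to_world"])
E
```

```text
time: 1.77
tool_pos: [0.5462, -0.25, 0.2515]
tool_rot: [0.0, -0.319, 0.948, -0.0]
contact_force: [-0.1, -0.3, -0.3]
gripper_width: 0.998
shift [-1.37  0.34  0.15] rz 2.791696462222262 cur yaw -142.8 pos [ 0.5462 -0.25    0.2515] t 1.7667
{'fx': 307.3505073193115, 'fy': 307.3505073193115, 'cx': 284.6324452370592, 'cy': 215.23626469703072, 'cam_to_world': array([[-7.97187530e-01,  5.70751400e-01,  1.96811792e-01,
         5.96184778e-01],
       [-6.03731420e-01, -7.53290978e-01, -2.60885177e-01,
        -3.16866231e-01],
       [-6.44033065e-04, -3.26795872e-01,  9.45094727e-01,
         3.71011789e-01],
       [ 0.00000000e+00,  0.00000000e+00,  0.00000000e+00,
         1.00000000e+00]])} (np.float64(266.9516248669966), np.float64(224.87451215444628))
```

View pics/w1.png

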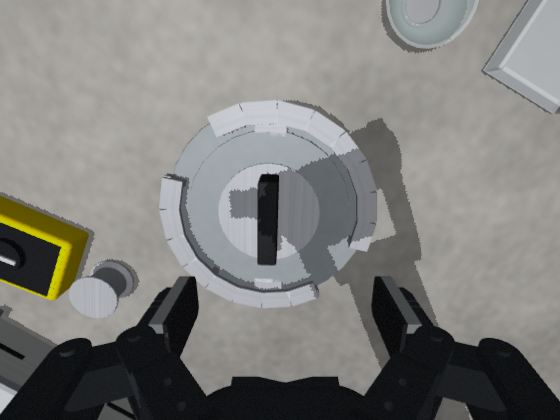

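The wrist view shows the rib from (269,176) to (267,265), and the clips and lugs around it. One slot gap is at about (195,150) and the other at about (335,265).

```bash
cat >> h.py <<'E'
def darkrect(c,im,box,th,z,big=True):
    g=cv2.cvtColor(im,cv2.COLOR_BGR2GRAY); x0,x1,y0,y1=box
    m=np.zeros_like(g); m[y0:y1,x0:x1]=(g[y0:y1,x0:x1]<th)*255
    k=max(cv2.findContours(m,0,2)[0],key=cv2.contourArea)
    P=np.array([ray(c,*q[0],z)[:2] for q in k],np.float32)
    r=cv2.minAreaRect(P*1000); b=cv2.boxPoints(r)
    e=max([b[1]-b[0],b[2]-b[1]],key=np.linalg.norm)
    return np.array(r[0])/1000,np.array(r[1]),np.degrees(np.arctan2(e[1],e[0]))%180
E
python3 - <<'E'
from h import *
im=cv2.imread("pics/w1.png"); c=manip.calibration("wrist")
for z in(.143,.127,.111): print(z,darkrect(c,im,(245,290,165,275),40,z))
# clip ends (top, outer at z .119)
for n,u,v in[("A1",208,116),("A2",356,250),("B1",163,177),("B2",318,288)]: print(n,ray(c,u,v,.119).round(4))
# outer clip circle
E
```

```text
0.143 (array([ 0.55668475, -0.24194939]), array([15.25011444, 74.93473816]), np.float32(125.23315))
0.127 (array([ 0.55390991, -0.23669685]), array([16.32022095, 80.19322205]), np.float32(125.233185))
0.111 (array([ 0.55113519, -0.23144434]), array([17.39038658, 85.45166779]), np.float32(125.23314))
A1 [ 0.6409 -0.2764  0.119 ]
A2 [ 0.4723 -0.2597  0.119 ]
B1 [ 0.6447 -0.213   0.119 ]
B2 [ 0.4747 -0.2083  0.119 ]
```

Run:
```python
from h import *
delta([.556,-.2408,.139],35.2)
```

```text
shift [-1.33  0.14 11.25] rz 1.9961587874398674 cur yaw -142.8 pos [ 0.5462 -0.2499  0.2515] t 1.8167
```

```bash
python3 -m pendant '{"linear":[[-1.3,0.1,2],[-1.3,0.1,5],[-1.3,0.1,8],[-1.3,0.1,10],[-1.3,0.1,11],[-1.3,0.1,11.2],[-1.3,0.1,11.2],[-1.3,0.1,11.2],[-1.3,0.1,11.2],[-1.3,0.1,11.2]],"rotation":[[0,0,2],[0,0,2],[0,0,2],[0,0,2],[0,0,2],[0,0,2],[0,0,2],[0,0,2],[0,0,2],[0,0,2]],"grip":[0,0,0,0,0,0,0,0,0,0]}'
python3 - <<'E'
from h import *
delta([.556,-.2408,.139],35.2)
E
```

```text
time: 2.65
tool_pos: [0.557, -0.2417, 0.1415]
tool_rot: [0.001, -0.302, 0.953, -0.001]
contact_force: [-0.8, 1.3, 0.8]
gripper_width: 0.999
shift [0.03 0.14 0.25] rz 0.000394895725492006 cur yaw -144.8 pos [ 0.557  -0.2417  0.1415] t 2.65
```

```bash
python3 -m pendant '{"linear":[[0,0.1,0.2],[0,0.1,0.2],[0,0.1,0.2],[0,0.1,0.2],[0,0.1,0.2],[0,0.1,0.2],[0,0.1,0.2],[0,0.1,0.2],[0,0.1,0.2],[0,0.1,0.2]],"rotation":[[0,0,0],[0,0,0],[0,0,0],[0,0,0],[0,0,0],[0,0,0],[0,0,0],[0,0,0],[0,0,0],[0,0,0]],"grip":[0,0,0.5,1,1,1,1,1,1,1]}'
python3 -m pendant '{"linear":[[0,0,0],[0,0,0],[0,0,0],[0,0,0],[0,0,0],[0,0,0],[0,0,0],[0,0,0],[0,0,0],[0,0,0]],"rotation":[[0,0,0],[0,0,-5],[0,0,-10],[0,0,-16],[0,0,-22],[0,0,-28],[0,0,-34],[0,0,-40],[0,0,-46],[0,0,-51]],"grip":[1,1,1,1,1,1,1,1,1,1]}'
```

```text
time: 3.48
tool_pos: [0.5557, -0.2404, 0.1377]
tool_rot: [0.0, -0.302, 0.953, -0.0]
contact_force: [0.5, -0.0, 1.5]
gripper_width: 0.177
time: 4.32
tool_pos: [0.5555, -0.2403, 0.1377]
tool_rot: [0.0, -0.685, 0.729, 0.0]
contact_force: [0.5, 0.6, 1.8]
gripper_width: 0.176
```

```bash
python3 -m pendant '{"linear":[[0,0,0],[0,0,0],[0,0,-0.5],[0,0,-1],[0,0,-2],[0,0,-3],[0,0,-4.5],[0,0,-6],[0,0,-6],[0,0,-6]],"rotation":[[0,0,0],[0,0,0],[0,0,0],[0,0,0],[0,0,0],[0,0,0],[0,0,0],[0,0,0],[0,0,0],[0,0,0]],"grip":[1,1,1,1,1,1,1,1,1,1]}'
python3 - <<'E'
from h import *
delta([.45,0.005,.15],86)
E
```

```text
time: 5.15
tool_pos: [0.5563, -0.2407, 0.1993]
tool_rot: [0.0, -0.683, 0.73, -0.002]
contact_force: [0.4, 0.7, -3.9]
gripper_width: 0.175
shift [-23.82  12.25   4.86] rz 0.18674805186503818 cur yaw -93.8 pos [ 0.5563 -0.2407  0.1993] t 5.15
```

```bash
python3 -m pendant '{"linear":[[-2,1,0],[-5,2.5,0],[-8.5,4.5,0],[-12,6.2,0],[-15.5,8,0],[-19,9.8,0],[-21.5,11,0],[-23.3,12,3],[-23.8,12.2,6],[-23.8,12.2,9]],"rotation":[[0,0,0],[0,0,0],[0,0,0],[0,0,0],[0,0,0],[0,0,0],[0,0,0],[0,0,0],[0,0,0],[0,0,0]],"grip":[1,1,1,1,1,1,1,1,1,1]}'
python3 - <<'E'
from h import *
delta([.45,0.005,.035],86)
E
```

```text
time: 5.98
tool_pos: [0.4485, 0.007, 0.1061]
tool_rot: [0.0, -0.684, 0.729, -0.0]
contact_force: [0.3, -0.5, -4.0]
gripper_width: 0.174
shift [ 0.19 -0.16  7.11] rz 0.3420348453437896 cur yaw -93.7 pos [0.4485 0.007  0.1061] t 5.9833
```

```bash
python3 -m pendant '{"linear":[[0,0,2],[0,0,4],[0,0,5.5],[0,0,6.5],[0,0,7],[0,0,7.2],[0,0,7.2],[0,0,7.2],[0,0,7.2],[0,0,7.2]],"rotation":[[0,0,0],[0,0,0],[0,0,0],[0,0,0],[0,0,0],[0,0,0],[0,0,0],[0,0,0],[0,0,0],[0,0,0]],"grip":[1,1,1,1,1,1,1,1,1,1]}'
```

```text
time: 6.82
tool_pos: [0.4504, 0.0051, 0.0364]
tool_rot: [0.001, -0.683, 0.73, -0.001]
contact_force: [0.8, 0.3, -3.9]
gripper_width: 0.176
```

```bash
python3 -m pendant '{"linear":[[0,0,0.3],[0,0,0.3],[0,0,0.3],[0,0,0.3],[0,0,0.3],[0,0,0.3],[0,0,0.3],[0,0,0.3],[0,0,0.3],[0,0,0.3]],"rotation":[[0,0,0],[0,0,0],[0,0,0],[0,0,0],[0,0,0],[0,0,0],[0,0,0],[0,0,0],[0,0,0],[0,0,0]],"grip":[1,1,1,0.5,0,0,0,0,0,0]}'
python3 -m pendant '{"linear":[[0,0,-0.5],[0,0,-2],[0,0,-5],[0,0,-8],[0,0,-11],[0,0,-14],[0,0,-16],[0,0,-16],[0,0,-16],[0,0,-16]],"rotation":[[0,0,0],[0,0,0],[0,0,0],[0,0,0],[0,0,0],[0,0,0],[0,0,0],[0,0,0],[0,0,0],[0,0,0]],"grip":[0,0,0,0,0,0,0,0,0,0]}'
python3 - <<'E'
from h import *
delta([.446,.184,.20],90)
c,im=cam("wrist"); cv2.imwrite("pics/w2.png",im); np.save("w2.npy",c["cam_to_world"])
for n,p in[("knob",[.4456,.1836,.11]),("handle",[.45,.005,.038])]: print(n,pix(c,p))
E
```

```text
time: 7.65
tool_pos: [0.4496, 0.0053, 0.0325]
tool_rot: [0.0, -0.683, 0.73, -0.0]
contact_force: [-1.2, 0.1, -0.8]
gripper_width: 1.003
time: 8.48
tool_pos: [0.4489, 0.0053, 0.1916]
tool_rot: [-0.0, -0.683, 0.73, 0.001]
contact_force: [-0.3, 0.8, 0.2]
gripper_width: 1.001
shift [-17.81   1.48  -0.84] rz -3.7968308946301477 cur yaw -93.8 pos [0.4489 0.0053 0.1916] t 8.4833
knob (np.float64(39.66198927251182), np.float64(253.1322838988001))
handle (np.float64(285.42587833331635), np.float64(202.73575076922256))
```

View pics/w2.png

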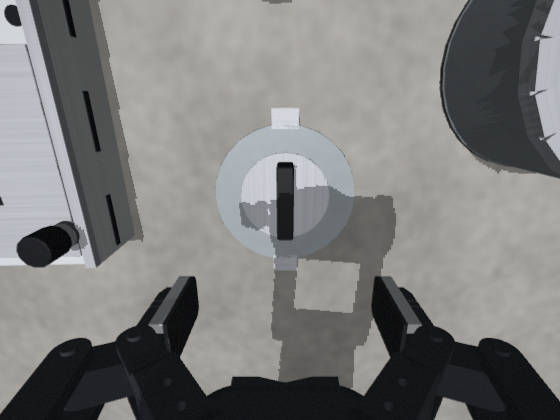

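The lid lies flat at (285,195), right side up. The top of the knob is at about (36,247).

Run:
```python
from h import *
c=manip.calibration("wrist")
p=ray(c,36,247,.1095); print(p); delta([p[0],p[1],.1005])
for u,v in[(93,267),(142,240)]: print(ray(c,u,v,.074 if u<100 else 0))
im=cv2.imread("pics/w2.png"); print(darkrect(c,im,(270,300,150,250),50,.038))
```

```text
[0.45015284 0.1845155  0.1095    ]
shift [-17.88   1.01   9.04] rz None cur yaw -93.8 pos [0.4486 0.0054 0.1908] t 8.5333
[0.41376217 0.17427316 0.074     ]
[0.40598445 0.16601724 0.        ]
(array([0.44978778, 0.00543719]), array([14.82589436, 73.29322052]), np.float32(175.67935))
```

```bash
python3 -m pendant '{"linear":[[-4,0.3,0],[-8,0.5,0],[-12,0.8,0],[-15,1,0],[-17,1.1,0],[-17.9,1.2,1.5],[-17.9,1.2,4],[-17.9,1.2,6.5],[-17.9,1.2,8],[-17.9,1.2,8.5]],"rotation":[[0,0,0],[0,0,0],[0,0,0],[0,0,0],[0,0,0],[0,0,0],[0,0,0],[0,0,0],[0,0,0],[0,0,0]],"grip":[0,0,0,0,0,0,0,0,0,0]}'
python3 - <<'E'
from h import *
delta([.448,.184,.1015])
E
```

```text
time: 9.37
tool_pos: [0.4458, 0.1839, 0.1021]
tool_rot: [-0.004, -0.683, 0.73, 0.002]
contact_force: [-0.4, -0.3, -0.7]
gripper_width: 1.003
shift [-0.02 -0.22  0.05] rz None cur yaw -93.8 pos [0.4458 0.1839 0.1021] t 9.3667
```

```bash
python3 -m pendant '{"linear":[[0,-0.2,0],[0,-0.2,0],[0,-0.2,0],[0,-0.2,0],[0,-0.2,0],[0,-0.2,0],[0,-0.2,0],[0,-0.2,-0.4],[0,-0.2,-0.8],[0,-0.2,-1.2]],"rotation":[[0,0,0],[0,0,0],[0,0,0],[0,0,0],[0,0,0],[0,0,0],[0,0,0],[0,0,0],[0,0,0],[0,0,0]],"grip":[0,0.5,1,1,1,1,1,1,1,1]}'
python3 -m pendant '{"linear":[[0,0,0],[0,0,0],[0,0,0],[0,0,0],[0,0,0],[0,0,0],[0,0,0],[0,0,0],[0,0,0],[0,0,0]],"rotation":[[0,0,0],[0,0,0],[0,0,0],[0,0,0],[0,0,0],[0,0,0],[0,0,0],[0,0,0],[0,0,0],[0,0,0]],"grip":[1,1,1,1,1,1,1,1,1,1]}'
```

```text
time: 10.2
tool_pos: [0.4523, 0.1882, 0.1203]
tool_rot: [0.005, -0.683, 0.73, 0.002]
contact_force: [4.9, 15.7, -6.3]
gripper_width: 0.281
time: 11.03
tool_pos: [0.4523, 0.1882, 0.1199]
tool_rot: [0.005, -0.683, 0.73, 0.002]
contact_force: [5.2, 15.0, -6.4]
gripper_width: 0.279
```

```bash
python3 -m pendant '{"linear":[[-0.4,-0.4,0],[-0.4,-1.5,0],[-0.4,-3,0],[-0.5,-5,0],[-0.5,-7,0],[-0.5,-9,0],[-0.6,-11,0],[-0.6,-13,0],[-0.7,-15,0],[-0.7,-16.3,0]],"rotation":[[0,0,0],[0,0,0],[0,0,0],[0,0,0],[0,0,0],[0,0,0],[0,0,0],[0,0,0],[0,0,0],[0,0,0]],"grip":[1,1,1,1,1,1,1,1,1,1]}'
python3 -m pendant '{"linear":[[0,-0.2,0],[0,-0.4,0],[0,-0.4,0],[0,-0.4,0],[0,-0.4,0],[0,-0.4,0],[0,-0.4,0],[0,-0.4,0],[0,-0.4,0],[0,-0.4,0]],"rotation":[[0,0,0],[0,0,0],[0,0,0],[0,0,0],[0,0,0],[0,0,0],[0,0,0],[0,0,0],[0,0,0],[0,0,0]],"grip":[1,1,1,1,1,1,1,1,1,1]}'
```

```text
time: 11.87
tool_pos: [0.6134, 0.1815, 0.1183]
tool_rot: [-0.002, -0.683, 0.73, 0.003]
contact_force: [-34.4, 4.4, -1.0]
gripper_width: 0.281
time: 12.7
tool_pos: [0.6128, 0.1815, 0.115]
tool_rot: [-0.005, -0.683, 0.73, 0.006]
contact_force: [-10.8, 5.2, -6.5]
gripper_width: 0.28
```

The cover travelled 160.6 mm and hit its stop. I'll release it and look down into the bay.

```bash
python3 -m pendant '{"linear":[[0,0,0.4],[0,0,0.8],[0,0,0.8],[0,0,0.8],[0,0,0.8],[0,0,0.8],[0,0,0],[0,0,-3],[0,0,-6],[0,0,-9]],"rotation":[[0,0,0],[0,0,0],[0,0,0],[0,0,0],[0,0,0],[0,0,0],[0,0,0],[0,0,0],[0,0,0],[0,0,0]],"grip":[1,1,0.5,0,0,0,0,0,0,0]}'
python3 - <<'E'
from h import *
# bay centre: assume chassis origin from knob at open
k=np.array([.6128,.1815])
a=np.radians(-2.4); Rz=np.array([[np.cos(a),-np.sin(a)],[np.sin(a),np.cos(a)]])
o=k+Rz@[.138-.16,.092]; print("chassis",o)
delta([.44,.26,.30],-90)
E
```

```text
time: 13.53
tool_pos: [0.6184, 0.1802, 0.211]
tool_rot: [-0.0, -0.683, 0.73, 0.0]
contact_force: [0.8, 0.6, 0.3]
gripper_width: 0.999
chassis [0.59467186 0.27434056]
shift [-6.77 18.34 -8.9 ] rz -3.8182976114053417 cur yaw -93.8 pos [0.6184 0.1802 0.211 ] t 13.5333
```

```bash
python3 -m pendant '{"linear":[[-1,2,-2],[-3,4,-4],[-5,6,-6],[-7,8,-6],[-8,10,-6],[-8.2,11,-6],[-8.2,11,-6],[-8.2,11,-6],[-8.2,11,-6],[-8.2,11,-6]],"rotation":[[0,0,0],[0,0,0],[0,0,-1.4],[0,0,-1.4],[0,0,-1.4],[0,0,-1.4],[0,0,-1.4],[0,0,-1.4],[0,0,-1.4],[0,0,-1.4]],"grip":[0,0,0,0,0,0,0,0,0,0]}'
python3 - <<'E'
from h import *
delta([.44,.26,.30],-90)
c,im=cam("wrist"); cv2.imwrite("pics/w3.png",im); np.save("w3.npy",c["cam_to_world"])
E
```

```text
time: 14.37
tool_pos: [0.515, 0.2687, 0.2692]
tool_rot: [-0.0, -0.692, 0.722, -0.0]
contact_force: [-0.4, 0.3, -0.5]
gripper_width: 0.999
shift [ 1.19  7.46 -3.08] rz -2.4880160203131254 cur yaw -92.5 pos [0.515  0.2687 0.2692] t 14.3667
```

View pics/w3.png

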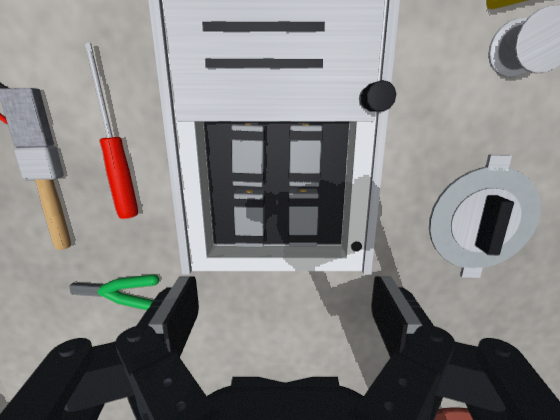

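The bay is open and the blocks form a 2x2 arrangement around (248,155), (305,155), (248,215) and (305,215). I'll zoom in.

Run:
```python
from h import *
im=cv2.imread("pics/w3.png")
cv2.imwrite("pics/w3c.png",cv2.resize(im[115:265,190:370],(720,600),interpolation=cv2.INTER_CUBIC))
```

```text
(no output)
```

View pics/w3c.png

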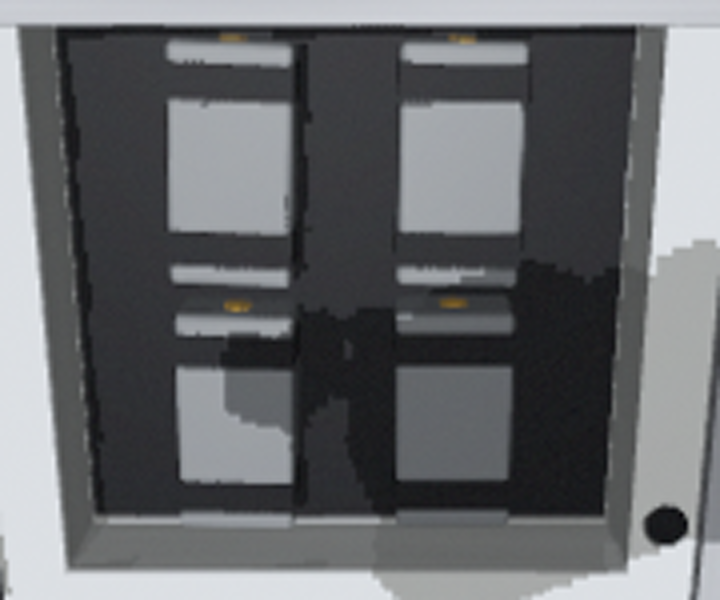

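Run:
```python
from h import *
c=manip.calibration("wrist"); c["cam_to_world"]=np.load("w3.npy")
B={"TL":(167,292,42,286),"TR":(400,526,42,286),"BL":(176,292,314,526),"BR":(396,512,314,526)}
for n,(u0,u1,v0,v1) in B.items():
    P=[ray(c,190+u/4,115+v/4,.054)[:2] for u,v in((u0,v0),(u1,v0),(u1,v1),(u0,v1))]
    ctr=np.mean(P,axis=0); l=np.linalg.norm((P[0]+P[1]-P[2]-P[3])/2); w=np.linalg.norm((P[1]+P[2]-P[0]-P[3])/2)
    # use +x end (well seen) and 33 mm back
    e=(P[0]+P[1])/2; print(n,ctr.round(4),"L",l.round(4),"W",w.round(4),"from +x end",(e+np.array([-.033,.0014])).round(4))
print("knob top",ray(c,378,95,.1095))
for u,v in((20,28),(660,28),(605,517),(92,517)): print("rim/floor",ray(c,190+u/4,115+v/4,.066 if v<100 else .03).round(4))
delta([.48,.27,.054],-92.4)
```

```text
TL [0.5512 0.3078] L 0.0655 W 0.0338 from +x end [0.5508 0.3065]
TR [0.5484 0.2448] L 0.0654 W 0.0341 from +x end [0.5481 0.2454]
BL [0.4779 0.3127] L 0.0654 W 0.0336 from +x end [0.4775 0.3114]
BR [0.4751 0.249 ] L 0.0654 W 0.0336 from +x end [0.4747 0.2496]
knob top [0.6060517  0.18591348 0.1095    ]
rim/floor [0.59  0.356 0.066]
rim/floor [0.5829 0.1953 0.066 ]
rim/floor [0.4322 0.2005 0.03  ]
rim/floor [0.4395 0.364  0.03  ]
shift [1.000e-02 3.490e+00 2.151e+01] rz -0.08728098034070797 cur yaw -92.5 pos [0.515  0.2687 0.2691] t 14.4167
```

All four top faces measure 65.5 x 34 mm, against 66 x 34 expected, so the centres can be trusted. The near-right block is first.

```bash
python3 - <<'E'
from h import *
delta([.475,.249,.054],-92.4)
E
python3 -m pendant '{"linear":[[1,1,2],[2,3,5],[2.1,4,9],[2.1,4.1,12],[2.1,4.1,15],[2.1,4.1,17],[2.1,4.1,17],[2.1,4.1,17],[2.1,4.1,17],[2.1,4.1,17]],"rotation":[[0,0,0],[0,0,0],[0,0,0],[0,0,0],[0,0,0],[0,0,0],[0,0,0],[0,0,0],[0,0,0],[0,0,0]],"grip":[0.41,0.41,0.41,0.41,0.41,0.41,0.41,0.41,0.41,0.41]}'
python3 - <<'E'
from h import *
delta([.475,.249,.054],-92.4); print(tool()[2]["gripper_width"])
E
```

```text
shift [ 2.13  3.9  21.51] rz -0.08728098034070797 cur yaw -92.5 pos [0.515  0.2687 0.2691] t 14.4167
time: 15.25
tool_pos: [0.4742, 0.2507, 0.1019]
tool_rot: [0.002, -0.692, 0.722, -0.001]
contact_force: [-0.3, 0.6, 0.6]
gripper_width: 0.59
shift [ 0.18 -0.07  4.79] rz -0.018896822893736953 cur yaw -92.4 pos [0.4742 0.2507 0.1019] t 15.25
0.5895871916799851
```

```bash
python3 -m pendant '{"linear":[[0.1,0,1.5],[0.1,0,3],[0.1,0,4.2],[0.1,0,4.7],[0.1,0,4.8],[0.1,0,4.8],[0.1,0,4.8],[0.1,0,4.8],[0.1,0,4.8],[0.1,0,4.8]],"rotation":[[0,0,0],[0,0,0],[0,0,0],[0,0,0],[0,0,0],[0,0,0],[0,0,0],[0,0,0],[0,0,0],[0,0,0]],"grip":[0.41,0.41,0.41,0.41,0.41,0.41,1,1,1,1]}'
python3 -m pendant '{"linear":[[0,0,0],[0,0,0],[0,0,-1],[0,0,-3],[0,0,-6],[0,0,-9],[0,0,-11],[0,0,-12],[0,0,-12],[0,0,-12]],"rotation":[[0,0,0],[0,0,0],[0,0,0],[0,0,0],[0,0,0],[0,0,0],[0,0,0],[0,0,0],[0,0,0],[0,0,0]],"grip":[1,1,1,1,1,1,1,1,1,1]}'
python3 - <<'E'
from h import *
delta([.5565,-.2405,.13],-92.4)
E
```

```text
time: 16.08
tool_pos: [0.4733, 0.2497, 0.0527]
tool_rot: [0.001, -0.692, 0.722, -0.0]
contact_force: [0.7, -0.2, 4.9]
gripper_width: 0.384
time: 16.92
tool_pos: [0.4718, 0.2491, 0.1708]
tool_rot: [-0.0, -0.692, 0.722, 0.0]
contact_force: [-0.1, -0.5, -1.1]
gripper_width: 0.386
shift [ 48.56 -10.51   4.09] rz -0.00030892597470710825 cur yaw -92.4 pos [0.4718 0.2491 0.1708] t 16.9167
```

```bash
python3 -m pendant '{"linear":[[2,-0.5,0],[6,-1.5,0],[10,-2.5,0],[14,-3,0],[18,-4,0],[22,-5,0],[26,-6,0],[30,-7,0],[34,-8,0],[38,-8.5,0]],"rotation":[[0,0,0],[0,0,0],[0,0,0],[0,0,0],[0,0,0],[0,0,0],[0,0,0],[0,0,0],[0,0,0],[0,0,0]],"grip":[1,1,1,1,1,1,1,1,1,1]}'
python3 - <<'E'
from h import *
delta([.5565,-.2605,.078],-92.4)
E
```

```text
time: 17.75
tool_pos: [0.5402, -0.1355, 0.1684]
tool_rot: [-0.001, -0.692, 0.722, 0.002]
contact_force: [1.1, 1.0, -2.0]
gripper_width: 0.387
shift [12.43 -2.19  9.01] rz -0.012047789110894769 cur yaw -92.4 pos [ 0.5402 -0.1355  0.1684] t 17.75
```

```bash
python3 -m pendant '{"linear":[[4,-1,0],[8,-1.8,0],[11,-2,0],[12.3,-2.1,0.5],[12.3,-2.1,3],[12.3,-2.1,6],[12.3,-2.1,8],[12.3,-2.1,9],[12.3,-2.1,9],[12.3,-2.1,9]],"rotation":[[0,0,0],[0,0,0],[0,0,0],[0,0,0],[0,0,0],[0,0,0],[0,0,0],[0,0,0],[0,0,0],[0,0,0]],"grip":[1,1,1,1,1,1,1,1,1,1]}'
python3 - <<'E'
from h import *
delta([.5565,-.2605,.078],-92.4); print(tool()[2]["contact_force"],tool()[2]["gripper_width"])
E
```

```text
time: 18.58
tool_pos: [0.5551, -0.2545, 0.0777]
tool_rot: [-0.0, -0.692, 0.722, 0.004]
contact_force: [0.0, 4.9, -1.0]
gripper_width: 0.382
shift [ 0.59 -0.16 -0.04] rz 0.03226580651330835 cur yaw -92.4 pos [ 0.5551 -0.2545  0.0777] t 18.5833
[ 0.01325012  4.94591404 -1.03561838] 0.38215481526207173
```

The knuckles touch the bore low down, so I'll raise the arm a little and release from there.

```bash
python3 -m pendant '{"linear":[[-0.3,-0.1,0],[-0.3,-0.1,-1],[-0.3,-0.1,-2],[-0.2,-0.1,-2],[-0.2,-0.1,-2],[-0.2,-0.1,-2],[-0.2,-0.1,-2],[-0.2,-0.1,-2],[-0.2,-0.1,-2],[-0.2,-0.1,-2]],"rotation":[[0,0,0],[0,0,0],[0,0,0],[0,0,0],[0,0,0],[0,0,0],[0,0,0],[0,0,0],[0,0,0],[0,0,0]],"grip":[1,1,1,1,1,1,1,1,1,1]}'
python3 - <<'E'
from h import *
delta([.5565,-.2605,.078],-92.4); print(tool()[2]["contact_force"],tool()[2]["gripper_width"])
E
```

```text
time: 19.42
tool_pos: [0.558, -0.2556, 0.1011]
tool_rot: [-0.0, -0.692, 0.722, 0.0]
contact_force: [0.4, 0.7, -1.9]
gripper_width: 0.383
shift [0.49 0.13 2.31] rz -0.00034171220532641655 cur yaw -92.4 pos [ 0.558  -0.2556  0.1011] t 19.4167
[ 0.3924423   0.73526413 -1.8525955 ] 0.3832317050764894
```

```bash
python3 -m pendant '{"linear":[[0.3,0,0],[0.3,0,0],[0.3,0,0],[0.3,0,0],[0.3,0,0],[0.3,0,0],[0.3,0,-2],[0,0,-5],[-2,0,-8],[-6,0,-8]],"rotation":[[0,0,0],[0,0,0],[0,0,0],[0,0,0],[0,0,0],[0,0,0],[0,0,0],[0,0,0],[0,0,0],[0,0,0]],"grip":[1,1,0.48,0.48,0.48,0.48,0.48,0.41,0.41,0.41]}'
python3 - <<'E'
from h import *
c,im=cam("wrist"); cv2.imwrite("pics/w4.png",im)
delta([.4779,.3122,.165],-92.4); print(tool()[2]["contact_force"],tool()[2]["gripper_width"])
E
```

```text
time: 20.25
tool_pos: [0.5642, -0.1997, 0.1896]
tool_rot: [0.002, -0.691, 0.723, -0.007]
contact_force: [1.4, -0.3, 1.1]
gripper_width: 0.588
shift [-49.91  10.58   2.15] rz 0.09185215912509648 cur yaw -92.3 pos [ 0.5633 -0.1908  0.1865] t 20.3
[ 0.93430705  4.54705253 -1.78393851] 0.58854595038346
```

View pics/w4.png

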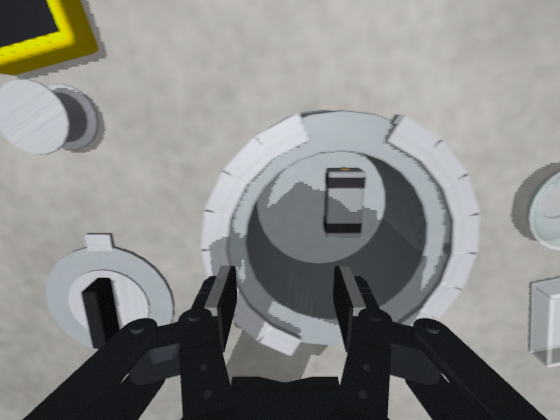

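Block one lies flat in the canister at (345,200), with room to its left. The near-left block is next.

```bash
python3 -m pendant '{"linear":[[-4,1,0],[-8,1.8,0],[-12,2.6,0],[-16,3.4,0],[-20,4.2,0],[-24,5,0],[-28,6,0],[-32,7,0],[-36,8,0],[-40,8.8,0]],"rotation":[[0,0,0],[0,0,0],[0,0,0],[0,0,0],[0,0,0],[0,0,0],[0,0,0],[0,0,0],[0,0,0],[0,0,0]],"grip":[0.41,0.41,0.41,0.41,0.41,0.41,0.41,0.41,0.41,0.41]}'
python3 - <<'E'
from h import *
delta([.4779,.3122,.054],-92.4)
E
```

```text
time: 21.13
tool_pos: [0.4884, 0.2094, 0.1814]
tool_rot: [0.0, -0.692, 0.722, -0.0]
contact_force: [0.1, 1.0, -0.4]
gripper_width: 0.594
shift [-10.23   1.48  12.73] rz 0.02246530730317886 cur yaw -92.4 pos [0.4884 0.2094 0.1814] t 21.1333
```

```bash
python3 -m pendant '{"linear":[[-4,0.5,0],[-8,1.2,1],[-10,1.5,4],[-10.2,1.5,7],[-10.2,1.5,9.5],[-10.2,1.5,10.5],[-10.2,1.5,10.5],[-10.2,1.5,10.5],[-10.2,1.5,10.5],[-10.2,1.5,10.5]],"rotation":[[0,0,0],[0,0,0],[0,0,0],[0,0,0],[0,0,0],[0,0,0],[0,0,0],[0,0,0],[0,0,0],[0,0,0]],"grip":[0.41,0.41,0.41,0.41,0.41,0.41,0.41,0.41,0.41,0.41]}'
python3 - <<'E'
from h import *
delta([.4779,.3122,.054],-92.4)
E
```

```text
time: 21.97
tool_pos: [0.4805, 0.3105, 0.0789]
tool_rot: [0.002, -0.692, 0.722, -0.001]
contact_force: [0.5, 0.3, 0.9]
gripper_width: 0.589
shift [-0.16  0.28  2.49] rz -0.03221751978325926 cur yaw -92.4 pos [0.4805 0.3105 0.0789] t 21.9667
```

```bash
python3 -m pendant '{"linear":[[-0.1,0.2,1],[-0.1,0.2,2],[-0.1,0.2,2.4],[-0.1,0.2,2.4],[-0.1,0.2,2.4],[-0.1,0.2,2.4],[-0.1,0.2,2.4],[-0.1,0.2,2.4],[-0.1,0.2,2.4],[-0.1,0.2,2.4]],"rotation":[[0,0,0],[0,0,0],[0,0,0],[0,0,0],[0,0,0],[0,0,0],[0,0,0],[0,0,0],[0,0,0],[0,0,0]],"grip":[0.41,0.41,0.41,0.41,1,1,1,1,1,1]}'
python3 -m pendant '{"linear":[[0,0,-1],[0,0,-3],[0,0,-6],[0,0,-9],[2,-0.5,-11.5],[6,-1.2,-11.5],[10,-2,-11.5],[14,-2.8,-11.5],[18,-3.7,-11.5],[22,-4.5,-11.5]],"rotation":[[0,0,0],[0,0,0],[0,0,0],[0,0,0],[0,0,0],[0,0,0],[0,0,0],[0,0,0],[0,0,0],[0,0,0]],"grip":[1,1,1,1,1,1,1,1,1,1]}'
python3 - <<'E'
from h import *
delta([.557,-.2215,.101],-92.4)
E
```

```text
time: 22.8
tool_pos: [0.4768, 0.3111, 0.0523]
tool_rot: [-0.0, -0.692, 0.722, 0.0]
contact_force: [-0.3, -1.4, -1.3]
gripper_width: 0.385
time: 23.63
tool_pos: [0.5127, 0.0877, 0.1685]
tool_rot: [0.001, -0.692, 0.722, -0.001]
contact_force: [0.7, 0.5, -1.3]
gripper_width: 0.385
shift [30.71 -5.69  6.76] rz 0.03098036403126514 cur yaw -92.4 pos [0.5127 0.0877 0.1685] t 23.6333
```

```bash
python3 -m pendant '{"linear":[[4,-0.8,0],[8,-1.6,0],[12,-2.4,0],[16,-3.1,0],[20,-3.9,0],[24,-4.6,0],[28,-5.3,0],[30.6,-5.6,0],[30.7,-5.7,2],[30.7,-5.7,5]],"rotation":[[0,0,0],[0,0,0],[0,0,0],[0,0,0],[0,0,0],[0,0,0],[0,0,0],[0,0,0],[0,0,0],[0,0,0]],"grip":[1,1,1,1,1,1,1,1,1,1]}'
python3 - <<'E'
from h import *
delta([.557,-.2215,.101],-92.4)
E
```

```text
time: 24.47
tool_pos: [0.5597, -0.2235, 0.1221]
tool_rot: [0.001, -0.691, 0.723, -0.005]
contact_force: [0.5, 0.4, -1.9]
gripper_width: 0.384
shift [-0.19  0.3   2.11] rz -0.17984074136204242 cur yaw -92.6 pos [ 0.5597 -0.2235  0.1221] t 24.4667
```

```bash
python3 -m pendant '{"linear":[[-0.1,0.2,1],[-0.1,0.2,1.9],[-0.1,0.2,1.9],[-0.1,0.2,1.9],[-0.1,0.2,1.9],[-0.1,0.2,1.9],[-0.1,0.2,1.9],[-0.1,0.2,1.9],[0,0.2,-1],[0,0.2,-5]],"rotation":[[0,0,0],[0,0,0],[0,0,0],[0,0,0],[0,0,0],[0,0,0],[0,0,0],[0,0,0],[0,0,0],[0,0,0]],"grip":[1,1,1,1,0.48,0.48,0.48,0.48,0.48,0.48]}'
python3 - <<'E'
from h import *
delta([.549,.245,.054],-92.4); print(tool()[2]["gripper_width"])
E
```

```text
time: 25.3
tool_pos: [0.552, -0.2181, 0.1636]
tool_rot: [-0.001, -0.692, 0.722, 0.005]
contact_force: [0.4, 0.1, 1.0]
gripper_width: 0.52
shift [-46.21   2.14  11.17] rz -0.0019491388117529596 cur yaw -92.4 pos [ 0.552  -0.2181  0.1636] t 25.3
0.5201064590067839
```

```bash
python3 -m pendant '{"linear":[[-4,0.2,0],[-8,0.4,0],[-12,0.6,0],[-16,0.8,0],[-20,1,0],[-24,1.2,0],[-28,1.4,0],[-32,1.6,0],[-36,1.8,0],[-40,2,0]],"rotation":[[0,0,0],[0,0,0],[0,0,0],[0,0,0],[0,0,0],[0,0,0],[0,0,0],[0,0,0],[0,0,0],[0,0,0]],"grip":[0.41,0.41,0.41,0.41,0.41,0.41,0.41,0.41,0.41,0.41]}'
python3 - <<'E'
from h import *
delta([.549,.245,.054],-92.4); print(tool()[2]["gripper_width"])
E
```

```text
time: 26.13
tool_pos: [0.5514, 0.183, 0.1683]
tool_rot: [0.001, -0.692, 0.722, -0.0]
contact_force: [0.9, -0.1, 0.4]
gripper_width: 0.589
shift [-6.18  0.51 11.43] rz 0.009526189186516376 cur yaw -92.4 pos [0.5514 0.183  0.1683] t 26.1333
0.5894074507134883
```

```bash
python3 -m pendant '{"linear":[[-3,0.3,0],[-6,0.5,1],[-6.2,0.5,4],[-6.2,0.5,7],[-6.2,0.5,9],[-6.2,0.5,9],[-6.2,0.5,9],[-6.2,0.5,9],[-6.2,0.5,9],[-6.2,0.5,9]],"rotation":[[0,0,0],[0,0,0],[0,0,0],[0,0,0],[0,0,0],[0,0,0],[0,0,0],[0,0,0],[0,0,0],[0,0,0]],"grip":[0.41,0.41,0.41,0.41,0.41,0.41,0.41,0.41,0.41,0.41]}'
python3 - <<'E'
from h import *
delta([.549,.245,.054],-92.4)
E
```

```text
time: 26.97
tool_pos: [0.5506, 0.2434, 0.0799]
tool_rot: [0.002, -0.692, 0.722, -0.001]
contact_force: [0.4, 0.4, 0.7]
gripper_width: 0.592
shift [-0.15  0.18  2.59] rz -0.014762884618974681 cur yaw -92.4 pos [0.5506 0.2434 0.0799] t 26.9667
```

```bash
python3 -m pendant '{"linear":[[-0.1,0.1,1],[-0.1,0.1,2],[-0.1,0.1,2.5],[-0.1,0.1,2.5],[-0.1,0.1,2.5],[-0.1,0.1,2.5],[-0.1,0.1,2.5],[-0.1,0.1,2.5],[-0.1,0.1,2.5],[-0.1,0.1,2.5]],"rotation":[[0,0,0],[0,0,0],[0,0,0],[0,0,0],[0,0,0],[0,0,0],[0,0,0],[0,0,0],[0,0,0],[0,0,0]],"grip":[0.41,0.41,0.41,0.41,1,1,1,1,1,1]}'
python3 -m pendant '{"linear":[[0,0,-1],[0,0,-3],[0,0,-6],[0,0,-9],[0,0,-11.5],[4,-0.2,-11.5],[8,-0.4,-11.5],[12,-0.6,-11.5],[16,-0.8,-11.5],[20,-1,-11.5]],"rotation":[[0,0,0],[0,0,0],[0,0,0],[0,0,0],[0,0,0],[0,0,0],[0,0,0],[0,0,0],[0,0,0],[0,0,0]],"grip":[1,1,1,1,1,1,1,1,1,1]}'
python3 - <<'E'
from h import *
delta([.557,-.2585,.101],-92.4)
E
```

```text
time: 27.8
tool_pos: [0.5481, 0.2441, 0.0524]
tool_rot: [-0.0, -0.692, 0.722, 0.0]
contact_force: [-0.4, -0.7, -1.6]
gripper_width: 0.385
time: 28.63
tool_pos: [0.5496, 0.0423, 0.1685]
tool_rot: [0.0, -0.692, 0.722, -0.001]
contact_force: [0.8, -0.2, -1.1]
gripper_width: 0.385
shift [30.02 -1.97  6.76] rz 0.03741888281452077 cur yaw -92.4 pos [0.5496 0.0423 0.1685] t 28.6333
```

```bash
python3 -m pendant '{"linear":[[4,-0.2,0],[8,-0.5,0],[12,-0.8,0],[16,-1,0],[20,-1.3,0],[24,-1.6,0],[28,-1.9,0],[29.9,-2,0],[30,-2,2],[30,-2,5]],"rotation":[[0,0,0],[0,0,0],[0,0,0],[0,0,0],[0,0,0],[0,0,0],[0,0,0],[0,0,0],[0,0,0],[0,0,0]],"grip":[1,1,1,1,1,1,1,1,1,1]}'
python3 - <<'E'
from h import *
delta([.557,-.2585,.101],-92.4)
E
```

```text
time: 29.47
tool_pos: [0.5598, -0.2604, 0.1222]
tool_rot: [0.001, -0.691, 0.723, -0.005]
contact_force: [1.8, -0.4, -1.7]
gripper_width: 0.384
shift [-0.19  0.31  2.12] rz -0.16148317453527739 cur yaw -92.6 pos [ 0.5598 -0.2604  0.1222] t 29.4667
```

```bash
python3 -m pendant '{"linear":[[-0.1,0.2,1],[-0.1,0.2,1.9],[-0.1,0.2,1.9],[-0.1,0.2,1.9],[-0.1,0.2,1.9],[-0.1,0.2,1.9],[-0.1,0.2,1.9],[-0.1,0.2,1.9],[-0.1,0.2,-1],[-0.1,0.2,-5]],"rotation":[[0,0,0],[0,0,0],[0,0,0],[0,0,0],[0,0,0],[0,0,0],[0,0,0],[0,0,0],[0,0,0],[0,0,0]],"grip":[1,1,1,1,0.48,0.48,0.48,0.48,0.48,0.48]}'
python3 -m pendant '{"linear":[[-4,0.2,0],[-8,0.4,0],[-12,0.6,0],[-16,0.8,0],[-20,1,0],[-24,1.2,0],[-28,1.4,0],[-32,1.6,0],[-36,1.8,0],[-40,2,0]],"rotation":[[0,0,0],[0,0,0],[0,0,0],[0,0,0],[0,0,0],[0,0,0],[0,0,0],[0,0,0],[0,0,0],[0,0,0]],"grip":[0.41,0.41,0.41,0.41,0.41,0.41,0.41,0.41,0.41,0.41]}'
python3 - <<'E'
from h import *
delta([.5512,.3075,.054],-92.4)
E
```

```text
time: 30.3
tool_pos: [0.5526, -0.254, 0.1635]
tool_rot: [-0.001, -0.692, 0.722, 0.005]
contact_force: [1.0, -0.1, -0.3]
gripper_width: 0.519
time: 31.13
tool_pos: [0.5519, 0.1469, 0.1683]
tool_rot: [0.001, -0.692, 0.722, -0.0]
contact_force: [0.2, 0.4, 0.3]
gripper_width: 0.589
shift [-16.04   0.76  11.43] rz 0.004718381571905184 cur yaw -92.4 pos [0.5519 0.1469 0.1683] t 31.1333
```

```bash
python3 -m pendant '{"linear":[[-4,0.3,0],[-8,0.5,0],[-12,0.6,0],[-15,0.7,0],[-16,0.7,2],[-16,0.7,5],[-16,0.7,8],[-16,0.7,9],[-16,0.7,9],[-16,0.7,9]],"rotation":[[0,0,0],[0,0,0],[0,0,0],[0,0,0],[0,0,0],[0,0,0],[0,0,0],[0,0,0],[0,0,0],[0,0,0]],"grip":[0.41,0.41,0.41,0.41,0.41,0.41,0.41,0.41,0.41,0.41]}'
python3 - <<'E'
from h import *
delta([.5512,.3075,.054],-92.4)
E
```

```text
time: 31.97
tool_pos: [0.5519, 0.3049, 0.0778]
tool_rot: [-0.0, -0.692, 0.722, 0.0]
contact_force: [-0.2, -0.4, 0.2]
gripper_width: 0.587
shift [-0.26  0.08  2.38] rz -0.014803667441498192 cur yaw -92.4 pos [0.5519 0.3049 0.0778] t 31.9667
```

```bash
python3 -m pendant '{"linear":[[-0.2,0.1,1],[-0.2,0.1,2],[-0.2,0.1,2.4],[-0.2,0.1,2.4],[-0.2,0.1,2.4],[-0.2,0.1,2.4],[-0.2,0.1,2.4],[-0.2,0.1,2.4],[-0.2,0.1,2.4],[-0.2,0.1,2.4]],"rotation":[[0,0,0],[0,0,0],[0,0,0],[0,0,0],[0,0,0],[0,0,0],[0,0,0],[0,0,0],[0,0,0],[0,0,0]],"grip":[0.41,0.41,0.41,0.41,1,1,1,1,1,1]}'
python3 -m pendant '{"linear":[[0,0,-1],[0,0,-3],[0,0,-6],[0,0,-9],[0,0,-11.5],[4,-0.2,-11.5],[8,-0.4,-11.5],[12,-0.6,-11.5],[16,-0.8,-11.5],[20,-1,-11.5]],"rotation":[[0,0,0],[0,0,0],[0,0,0],[0,0,0],[0,0,0],[0,0,0],[0,0,0],[0,0,0],[0,0,0],[0,0,0]],"grip":[1,1,1,1,1,1,1,1,1,1]}'
python3 - <<'E'
from h import *
delta([.557,-.2225,.101],-92.4)
E
```

```text
time: 32.8
tool_pos: [0.5511, 0.3072, 0.0539]
tool_rot: [0.0, -0.692, 0.722, -0.0]
contact_force: [-0.0, 0.6, 1.6]
gripper_width: 0.388
time: 33.63
tool_pos: [0.5517, 0.1053, 0.1688]
tool_rot: [-0.0, -0.692, 0.721, -0.0]
contact_force: [0.4, 0.2, -1.4]
gripper_width: 0.382
shift [32.73 -1.87  6.78] rz 0.045793654534818984 cur yaw -92.4 pos [0.5517 0.1053 0.1688] t 33.6333
```

```bash
python3 -m pendant '{"linear":[[4,-0.2,0],[8,-0.5,0],[12,-0.8,0],[16,-1,0],[20,-1.3,0],[24,-1.5,0],[28,-1.7,0],[32,-1.9,0],[32.7,-1.9,2],[32.7,-1.9,5]],"rotation":[[0,0,0],[0,0,0],[0,0,0],[0,0,0],[0,0,0],[0,0,0],[0,0,0],[0,0,0],[0,0,0],[0,0,0]],"grip":[1,1,1,1,1,1,1,1,1,1]}'
python3 -m pendant '{"linear":[[-0.1,0.1,1],[-0.1,0.1,1.9],[-0.1,0.1,1.9],[-0.1,0.1,1.9],[-0.1,0.1,1.9],[-0.1,0.1,1.9],[-0.1,0.1,1.9],[-0.1,0.1,1.9],[-0.1,0.1,-1],[-0.1,0.1,-5]],"rotation":[[0,0,0],[0,0,0],[0,0,0],[0,0,0],[0,0,0],[0,0,0],[0,0,0],[0,0,0],[0,0,0],[0,0,0]],"grip":[1,1,1,1,0.48,0.48,0.48,0.48,0.48,0.48]}'
python3 -m pendant '{"linear":[[0,1,-4],[0,2,-8],[0,2,-9],[0,2,-9],[0,2,-9],[0,2,-9],[0,2,-9],[0,2,-9],[0,2,-9],[0,2,-9]],"rotation":[[0,0,0],[0,0,0],[0,0,0],[0,0,0],[0,0,0],[0,0,0],[0,0,0],[0,0,0],[0,0,0],[0,0,0]],"grip":[0,0,0,0,0,0,0,0,0,0]}'
python3 - <<'E'
from h import *
delta([.605,.184,.2],-92.4)
c,im=cam("wrist"); cv2.imwrite("pics/w5.png",im); np.save("w5.npy",c["cam_to_world"])
E
```

```text
time: 34.47
tool_pos: [0.56, -0.2254, 0.1227]
tool_rot: [0.001, -0.691, 0.723, -0.005]
contact_force: [0.1, -0.5, -2.0]
gripper_width: 0.386
time: 35.3
tool_pos: [0.554, -0.2181, 0.1646]
tool_rot: [-0.001, -0.692, 0.722, 0.004]
contact_force: [0.1, -0.3, -0.1]
gripper_width: 0.52
time: 36.13
tool_pos: [0.5365, -0.2186, 0.2572]
tool_rot: [-0.0, -0.692, 0.722, 0.001]
contact_force: [0.5, 0.3, -0.2]
gripper_width: 1.002
shift [-40.51  -5.17   5.75] rz 0.004886412867691092 cur yaw -92.4 pos [ 0.5365 -0.2186  0.2572] t 36.1333
```

View pics/w5.png

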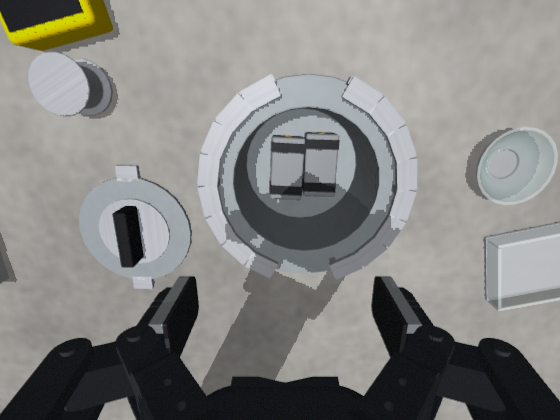

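All four blocks are in the canister in two neat stacks at (288,167) and (321,163). Next I close the cover.

```bash
python3 -m pendant '{"linear":[[-4,-0.5,0.5],[-8,-1,1],[-12,-1.5,1.5],[-16,-2,2],[-20,-2.5,2.5],[-24,-3,3],[-28,-3.5,3.5],[-32,-4,4],[-36,-4.6,4],[-39,-5.2,4]],"rotation":[[0,0,0],[0,0,0],[0,0,0],[0,0,0],[0,0,0],[0,0,0],[0,0,0],[0,0,0],[0,0,0],[0,0,0]],"grip":[0,0,0,0,0,0,0,0,0,0]}'
python3 - <<'E'
from h import *
delta([.609,.182,.1005],-92.4)
E
```

```text
time: 37.02
tool_pos: [0.6046, 0.1718, 0.2177]
tool_rot: [-0.0, -0.693, 0.721, 0.001]
contact_force: [-0.3, -0.2, 0.0]
gripper_width: 0.999
shift [-1.03 -0.41 11.72] rz 0.10218028457720152 cur yaw -92.3 pos [0.6046 0.1718 0.2177] t 37.0167
```

```bash
python3 -m pendant '{"linear":[[-1,-0.4,2],[-1,-0.4,5],[-1,-0.4,8],[-1,-0.4,10.5],[-1,-0.4,11.5],[-1,-0.4,11.6],[-1,-0.4,11.6],[-1,-0.4,11.6],[-1,-0.4,11.6],[-1,-0.4,11.6]],"rotation":[[0,0,0],[0,0,0],[0,0,0],[0,0,0],[0,0,0],[0,0,0],[0,0,0],[0,0,0],[0,0,0],[0,0,0]],"grip":[0,0,0,0,0,0,0,0,0,0]}'
python3 -m pendant '{"linear":[[0,0,0],[0,0,0],[0,0,0],[0,0,0],[0,0,0],[0,0,0],[0,0,0],[0,0,0],[0,0,0],[0,0,0]],"rotation":[[0,0,0],[0,0,0],[0,0,0],[0,0,0],[0,0,0],[0,0,0],[0,0,0],[0,0,0],[0,0,0],[0,0,0]],"grip":[0.3,0.6,1,1,1,1,1,1,1,1]}'
```

```text
time: 37.85
tool_pos: [0.6108, 0.1786, 0.1048]
tool_rot: [0.002, -0.692, 0.722, -0.001]
contact_force: [0.5, -0.1, 0.0]
gripper_width: 0.999
time: 38.68
tool_pos: [0.6096, 0.1816, 0.1033]
tool_rot: [0.003, -0.692, 0.722, 0.002]
contact_force: [-0.5, 10.3, 1.0]
gripper_width: 0.285
```

```bash
python3 -m pendant '{"linear":[[-0.2,0,0],[-0.2,0,-0.3],[-0.2,0,-0.6],[-0.2,0,-0.9],[-0.2,0,-1.2],[-0.2,0,-1.3],[-0.2,0,-1.3],[-0.2,0,-1.3],[-0.2,0,-1.3],[-0.2,0,-1.3]],"rotation":[[0,0,0],[0,0,0],[0,0,0],[0,0,0],[0,0,0],[0,0,0],[0,0,0],[0,0,0],[0,0,0],[0,0,0]],"grip":[1,1,1,1,1,1,1,1,1,1]}'
```

```text
time: 39.52
tool_pos: [0.6088, 0.1818, 0.1137]
tool_rot: [0.001, -0.692, 0.722, 0.001]
contact_force: [3.6, 7.7, -5.8]
gripper_width: 0.282
```

```bash
python3 -m pendant '{"linear":[[-0.2,0,-0.2],[-0.2,0,-0.2],[-0.2,1,-0.2],[-0.2,3,-0.2],[-0.2,5,-0.2],[-0.2,7,-0.2],[-0.2,9,-0.2],[-0.2,11,-0.2],[-0.2,13,-0.2],[-0.2,14.5,-0.2]],"rotation":[[0,0,0],[0,0,0],[0,0,0],[0,0,0],[0,0,0],[0,0,0],[0,0,0],[0,0,0],[0,0,0],[0,0,0]],"grip":[1,1,1,1,1,1,1,1,1,1]}'
python3 -m pendant '{"linear":[[0,0.8,0],[0,1.4,0],[0,1.7,0],[0,1.9,0],[0,1.9,0],[0,1.9,0],[0,1.9,0],[0,1.9,0],[0,1.9,0],[0,1.9,0]],"rotation":[[0,0,0],[0,0,0],[0,0,0],[0,0,0],[0,0,0],[0,0,0],[0,0,0],[0,0,0],[0,0,0],[0,0,0]],"grip":[1,1,1,1,1,1,1,1,1,1]}'
```

```text
time: 40.35
tool_pos: [0.4629, 0.1884, 0.1167]
tool_rot: [0.0, -0.692, 0.722, 0.0]
contact_force: [2.0, 2.0, -6.9]
gripper_width: 0.284
time: 41.18
tool_pos: [0.4493, 0.189, 0.1176]
tool_rot: [0.004, -0.692, 0.722, -0.003]
contact_force: [14.8, 3.1, -16.5]
gripper_width: 0.286
```

```bash
python3 -m pendant '{"linear":[[0,0,0.5],[0,0,1],[0,0,1.2],[0,0,1.2],[0,0,1.2],[0,0,1.2],[0,0,1.2],[0,0,-2],[0,0,-6],[0,0,-10]],"rotation":[[0,0,0],[0,0,0],[0,0,0],[0,0,0],[0,0,0],[0,0,0],[0,0,0],[0,0,0],[0,0,0],[0,0,0]],"grip":[1,1,1,0.5,0,0,0,0,0,0]}'
python3 -m pendant '{"linear":[[4,0,-2],[8,0,-4],[12,0,-4],[15,0,-4],[17,0,-4],[17.5,0,-4],[17.5,0,-4],[17.5,0,-4],[17.5,0,-4],[17.5,0,-4]],"rotation":[[0,0,0],[0,0,0],[0,0,0],[0,0,0],[0,0,0],[0,0,0],[0,0,0],[0,0,0],[0,0,0],[0,0,0]],"grip":[0,0,0,0,0,0,0,0,0,0]}'
python3 - <<'E'
from h import *
delta([.4498,.0054,.15],-92.4)
c,im=cam("wrist"); cv2.imwrite("pics/w6.png",im); np.save("w6.npy",c["cam_to_world"])
try: print(darkrect(c,im,(200,380,100,300),40,.038))
except Exception as e: print(e)
E
```

```text
time: 42.02
tool_pos: [0.4446, 0.1891, 0.2178]
tool_rot: [-0.001, -0.692, 0.722, 0.001]
contact_force: [1.6, 0.3, -0.3]
gripper_width: 0.999
time: 42.85
tool_pos: [0.4384, 0.0156, 0.2573]
tool_rot: [-0.0, -0.693, 0.721, 0.0]
contact_force: [-0.2, 0.4, 0.1]
gripper_width: 0.999
shift [ 0.98 -1.18 10.73] rz 0.10992534065883319 cur yaw -92.3 pos [0.4384 0.0156 0.2573] t 42.85
(array([ 0.30200665, -0.09442442]), array([32.69581223,  7.68511629]), np.float32(3.0211241))
```

View pics/w6.png

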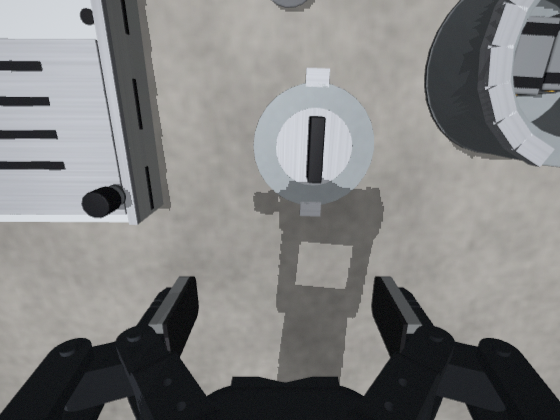

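The cover is shut, with the knob at (97,203). The lid's handle is now at (316,149), so the lid has been nudged a little. I'll measure both.

Run:
```python
from h import *
c=manip.calibration("wrist"); c["cam_to_world"]=np.load("w6.npy"); im=cv2.imread("pics/w6.png")
p,s,y=darkrect(c,im,(295,335,105,195),45,.038); print(p,s,y)
print("knob",ray(c,94,204,.1095),ray(c,94,204,.1195))
delta([p[0],p[1],.0335],y-90)
```

```text
[ 0.47882248 -0.0187042 ] [16.19809341 67.66194153] 176.23036
knob [0.44723373 0.18923942 0.1095    ] [0.45001913 0.18262215 0.1195    ]
shift [ 3.27 -4.18 22.38] rz 1.479735605302949 cur yaw -92.3 pos [0.4384 0.0156 0.2573] t 42.9
```

```bash
python3 -m pendant '{"linear":[[1,-1,3],[3,-4,6],[3.3,-4.2,9],[3.3,-4.2,10],[3.3,-4.2,10],[3.3,-4.2,10],[3.3,-4.2,10],[3.3,-4.2,10],[3.3,-4.2,10],[3.3,-4.2,10]],"rotation":[[0,0,1.5],[0,0,1.5],[0,0,1.5],[0,0,1.5],[0,0,1.5],[0,0,1.5],[0,0,1.5],[0,0,1.5],[0,0,1.5],[0,0,1.5]],"grip":[0,0,0,0,0,0,0,0,0,0]}'
python3 - <<'E'
from h import *
c,im=cam("wrist"); cv2.imwrite("pics/w7.png",im)
print(pix(c,[.479,-.019,.038]),pix(c,[.515,-.021,.038]),pix(c,[.443,-.017,.038]))
p,s,y=darkrect(c,im,(250,320,120,275),45,.038); print(p,s,y)
delta([p[0],p[1],.0335],y-90)
E
```

```text
time: 43.73
tool_pos: [0.4797, -0.0201, 0.159]
tool_rot: [0.001, -0.683, 0.731, -0.001]
contact_force: [-0.2, -0.1, 0.4]
gripper_width: 1.0
(np.float64(283.77586757016104), np.float64(216.77107717704422)) (np.float64(283.1392155235078), np.float64(173.73726312805906)) (np.float64(284.3567910604452), np.float64(256.03797907266136))
[ 0.48089905 -0.02021817] [15.03105927 74.19773102] 175.55048
shift [-1.000e-02 -1.200e-01  1.251e+01] rz 0.5638218757360391 cur yaw -93.9 pos [ 0.4795 -0.0202  0.1586] t 43.7833
```

View pics/w7.png

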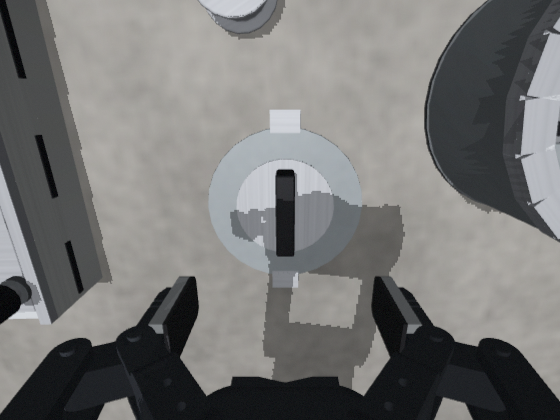

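The lid is flat with its handle centred at (286,213), so it is right under the gripper.

```bash
python3 -m pendant '{"linear":[[0,0,3],[0,0,6],[0,0,9],[0,0,11.5],[0,0,12.4],[0,0,12.4],[0,0,12.4],[0,0,12.4],[0,0,12.4],[0,0,12.4]],"rotation":[[0,0,0.5],[0,0,0.5],[0,0,0.5],[0,0,0.5],[0,0,0.5],[0,0,0.5],[0,0,0.5],[0,0,0.5],[0,0,0.5],[0,0,0.5]],"grip":[0,0,0,0,0,0,0,0,0,0]}'
python3 -m pendant '{"linear":[[0,0,0],[0,0,0],[0,0,0],[0,0,0],[0,0,0],[0,0,0],[0,0,0],[0,0,0],[0,0,0],[0,0,0]],"rotation":[[0,0,0],[0,0,0],[0,0,0],[0,0,0],[0,0,0],[0,0,0],[0,0,0],[0,0,0],[0,0,0],[0,0,0]],"grip":[0.5,1,1,1,1,1,1,1,1,1]}'
```

```text
time: 44.62
tool_pos: [0.4804, -0.0205, 0.0353]
tool_rot: [0.001, -0.679, 0.734, -0.001]
contact_force: [0.0, -0.5, -0.1]
gripper_width: 0.999
time: 45.45
tool_pos: [0.4791, -0.0203, 0.0335]
tool_rot: [0.0, -0.679, 0.734, -0.0]
contact_force: [-0.8, 0.3, 0.9]
gripper_width: 0.175
```

```bash
python3 -m pendant '{"linear":[[0,0,-1],[0,0,-3],[0,0,-6],[0,0,-9],[0,0,-12],[0,0,-15],[0,0,-16.5],[0,0,-16.5],[0,0,-16.5],[0,0,-16.5]],"rotation":[[0,0,0],[0,0,0],[0,0,0],[0,0,0],[0,0,0],[0,0,0],[0,0,0],[0,0,0],[0,0,0],[0,0,0]],"grip":[1,1,1,1,1,1,1,1,1,1]}'
python3 - <<'E'
from h import *
delta([.5555,-.2405,.18],-93.6)
E
```

```text
time: 46.28
tool_pos: [0.4776, -0.0199, 0.1961]
tool_rot: [-0.001, -0.679, 0.734, 0.002]
contact_force: [-1.2, 0.2, -4.9]
gripper_width: 0.175
shift [21.4  -9.47  1.56] rz -0.8023037930291537 cur yaw -94.4 pos [ 0.4776 -0.0199  0.1961] t 46.2833
```

```bash
python3 -m pendant '{"linear":[[3,-1,0],[6,-2.5,0],[10,-4.5,0],[14,-6.2,0],[18,-8,0],[20.5,-9.2,0],[21.4,-9.4,0],[21.4,-9.4,1],[21.4,-9.4,2],[21.4,-9.4,2]],"rotation":[[0,0,-0.8],[0,0,-0.8],[0,0,-0.8],[0,0,-0.8],[0,0,-0.8],[0,0,-0.8],[0,0,-0.8],[0,0,-0.8],[0,0,-0.8],[0,0,-0.8]],"grip":[1,1,1,1,1,1,1,1,1,1]}'
python3 - <<'E'
from h import *
c,im=cam("wrist"); cv2.imwrite("pics/w8.png",im); np.save("w8.npy",c["cam_to_world"])
delta([.5555,-.2405,.139],-93.6)
E
```

```text
time: 47.12
tool_pos: [0.5536, -0.2383, 0.1728]
tool_rot: [-0.001, -0.685, 0.729, 0.005]
contact_force: [-1.5, -0.0, -4.8]
gripper_width: 0.173
shift [ 0.22 -0.17  3.52] rz 0.071866996839276 cur yaw -93.5 pos [ 0.5541 -0.2383  0.1742] t 47.1667
```

View pics/w8.png

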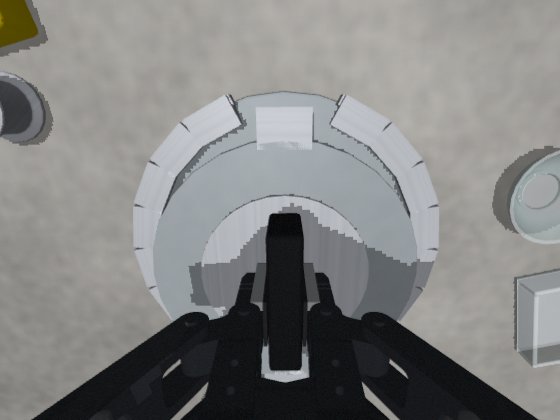

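The lug at (284,128) is centred in the slot, which runs from (240,110) to (335,110). I'll lower the lid.

```bash
python3 -m pendant '{"linear":[[0.2,-0.1,0.5],[0.2,-0.1,1],[0.2,-0.1,1.5],[0.2,-0.1,2],[0.2,-0.1,2.5],[0.2,-0.1,3],[0.2,-0.1,3.3],[0.2,-0.1,3.5],[0.2,-0.1,3.6],[0.2,-0.1,3.6]],"rotation":[[0,0,0],[0,0,0],[0,0,0],[0,0,0],[0,0,0],[0,0,0],[0,0,0],[0,0,0],[0,0,0],[0,0,0]],"grip":[1,1,1,1,1,1,1,1,1,1]}'
python3 - <<'E'
from h import *
delta([.5555,-.2405,.1385],-93.6); print(tool()[2]["ft_torque"])
E
```

```text
time: 48.0
tool_pos: [0.5571, -0.2428, 0.1422]
tool_rot: [-0.0, -0.685, 0.729, 0.0]
contact_force: [-0.2, -0.5, -4.4]
gripper_width: 0.17
shift [-0.22  0.18  0.37] rz -0.0033668574269114515 cur yaw -93.6 pos [ 0.5571 -0.2428  0.1422] t 48.0
[ 0.03166052  0.08633901 -0.01237425]
```

```bash
python3 -m pendant '{"linear":[[-0.1,0.1,0],[-0.2,0.1,0],[-0.2,0.1,0.1],[-0.2,0.1,0.2],[-0.2,0.1,0.3],[-0.2,0.1,0.4],[-0.2,0.1,0.5],[-0.2,0.1,0.5],[-0.2,0.1,0.5],[-0.2,0.1,0.5]],"rotation":[[0,0,0],[0,0,0],[0,0,0],[0,0,0],[0,0,0],[0,0,0],[0,0,0],[0,0,0],[0,0,0],[0,0,0]],"grip":[1,1,1,1,1,1,1,1,1,1]}'
python3 - <<'E'
from h import *
delta([.5555,-.2405,.1385],-93.6); print(tool()[2]["ft_torque"])
E
```

```text
time: 48.83
tool_pos: [0.5564, -0.2408, 0.1386]
tool_rot: [-0.0, -0.685, 0.729, -0.0]
contact_force: [-5.1, 2.8, 5.4]
gripper_width: 0.172
shift [-0.03  0.09  0.01] rz 0.003052302257188444 cur yaw -93.6 pos [ 0.5564 -0.2408  0.1386] t 48.8333
[ 0.40563702  0.71832823 -0.00457002]
```

The lid has contact at the expected seat height (0.1386 - 0.0335 = 0.105). I'll turn it clockwise by 55°.

```bash
python3 -m pendant '{"linear":[[0,0,-0.05],[0,0,-0.05],[0,0,-0.05],[0,0,-0.05],[0,0,-0.05],[0,0,-0.05],[0,0,-0.05],[0,0,-0.05],[0,0,-0.05],[0,0,-0.05]],"rotation":[[0,0,4],[0,0,10],[0,0,16],[0,0,22],[0,0,28],[0,0,34],[0,0,40],[0,0,46],[0,0,52],[0,0,56]],"grip":[1,1,1,1,1,1,1,1,1,1]}'
python3 - <<'E'
from h import *
delta([.5555,-.2405,.1385],-93.6); print(tool()[2]["ft_torque"])
E
```

```text
time: 49.67
tool_pos: [0.5573, -0.2397, 0.1386]
tool_rot: [0.001, -0.261, 0.965, 0.0]
contact_force: [0.2, 4.6, 1.0]
gripper_width: 0.172
shift [0.2  0.03 0.01] rz -56.14431143009742 cur yaw -149.7 pos [ 0.5573 -0.2397  0.1386] t 49.6667
[0.72963112 0.04919678 0.49601684]
```

Turned with little resistance. I'll release, rise and check.

```bash
python3 -m pendant '{"linear":[[0,0,0],[0,0,0],[0,0,0],[0,0,0],[0,0,0],[0,0,-1],[0,0,-4],[0,0,-8],[0,0,-11],[0,0,-11]],"rotation":[[0,0,0],[0,0,0],[0,0,0],[0,0,0],[0,0,0],[0,0,0],[0,0,0],[0,0,0],[0,0,0],[0,0,0]],"grip":[1,0.5,0,0,0,0,0,0,0,0]}'
python3 -m pendant '{"linear":[[0,0,0],[0,0,0],[0,0,0],[0,0,0],[0,0,0],[0,0,0],[0,0,0],[0,0,0],[0,0,0],[0,0,0]],"rotation":[[0,0,0],[0,0,0],[0,0,0],[0,0,0],[0,0,0],[0,0,0],[0,0,0],[0,0,0],[0,0,0],[0,0,0]],"grip":[0,0,0,0,0,0,0,0,0,0]}'
python3 - <<'E'
from h import *
c,im=cam("wrist"); t,i2=cam("top"); s,i3=cam("scene")
p=pix(c,[.5565,-.2405,.143]); print(p,darkrect(c,im,(int(p[0])-60,int(p[0])+60,int(p[1])-70,int(p[1])+70),45,.143))
K=cv2.resize(i3[120:220,270:420],(360,240),interpolation=2)
cv2.imwrite("pics/end.png",np.hstack([im,np.vstack([cv2.resize(i2[170:240,310:410],(240,168)),cv2.resize(i2[140:262,145:305],(240,183)),cv2.resize(K,(240,69*1))])]))
cv2.imwrite("pics/top9.png",i2)
# moved things, top view
a=cv2.imread("pics/top0.png"); d=cv2.absdiff(cv2.cvtColor(a,6),cv2.cvtColor(i2,6))>45
n,l,st,ce=cv2.connectedComponentsWithStats(d.astype(np.uint8)); print([(st[i].tolist()) for i in range(1,n) if st[i][4]>25])
E
```

```text
time: 50.5
tool_pos: [0.5596, -0.2429, 0.2582]
tool_rot: [0.005, -0.262, 0.965, -0.006]
contact_force: [1.5, -0.2, 0.9]
gripper_width: 1.002
time: 51.33
tool_pos: [0.5564, -0.2408, 0.2479]
tool_rot: [-0.0, -0.262, 0.965, 0.0]
contact_force: [0.5, -0.4, -0.1]
gripper_width: 1.0
(np.float64(283.64430213153946), np.float64(222.65572787283864)) (array([ 0.55776526, -0.24245764]), array([14.74466133, 75.07423401]), np.float32(120.85865))
[[294, 175, 125, 175, 6504], [307, 294, 224, 126, 11831], [401, 308, 38, 31, 387], [225, 316, 53, 34, 939], [358, 330, 14, 9, 47], [324, 332, 11, 10, 37], [315, 337, 8, 8, 27], [191, 343, 41, 32, 548], [163, 366, 62, 54, 1562], [298, 377, 27, 39, 327], [261, 400, 30, 20, 142], [219, 408, 22, 12, 135]]
```

View pics/end.png

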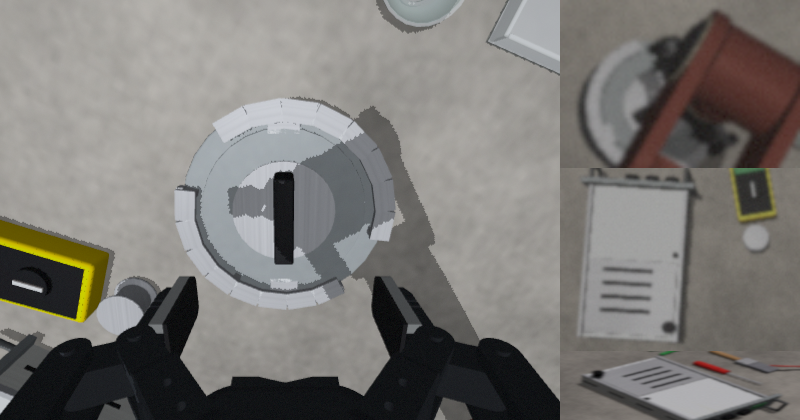

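```bash
python3 -c "
from plant import manip
print(manip.job_done(), manip.state()['time'])"
```

```text
the job is handed in; nothing more can be done
the job is handed in; nothing more can be done
```

I finished the job and handed it in at about 51 s of the 210 s allowed; the hand-in gave no verdict.

**What I did:**
- I turned the lid off, laid it on the bench and slid the cover open.
- I put all four battery blocks into the canister, slid the cover shut and put the lid back on. I then turned it clockwise until it locked.
- The lid had been knocked about 38 mm aside on the bench, so I measured it again before picking it up.

**Last checks:**
- **Blocks:** before the lid went on, they lay in two flat stacks in the canister.
- **Lid:** it touched down at rim height and is turned about 55° clockwise from the slots. Both lugs are under the clips, and it is centred to within about 2 mm.
- **Cover and plunger:** the cover travelled 159.5 mm to its stop. The knob's position in the wrist view matches the plunger being down; I did not measure its height directly.
- **Other things on the bench:** the before-and-after top views differ only around the canister and where the arm and its shadow were. The arm hid part of the later view, so I did not measure each object's position.

**What disagreed:**
- Knob positions measured near the edge of a picture were up to about 7 mm off from where the gripper held it. I went by the grip.
- On the first block, the gripper's knuckles brushed the canister bore with about 5 N. I raised the arm and released that block and the others from a bit higher.

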